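Tally the tins of a bake on the batch counter

ROBOT

A 6-joint arm with a two-finger parallel gripper is mounted at the origin on the work surface. World frame = base frame: x ahead of the robot, y to its left, z up, the work surface at z = 0. Lengths are in mm, angles in degrees, forces in N, time in s.
With the tool pointing down it reaches from about 325 to 850 mm from the base axis. Payload 15.5 kg.
Tool frame: the origin (TCP) lies midway between the tips of the shut fingers; the grasp point (between the pads) lies 19 mm behind it; x points along the fingers, z is the direction in which the jaws open and shut, and the axes are right-handed (so a half turn about x gives the same grasp; the last joint's range is limited). The gripper opens to 91 mm and grips with 3 to 60 N. Pads are 32 mm wide; open, the fingers measure 118 mm over their backs; the gripper's body (76 mm by 178 mm) begins 60 mm behind the grasp point.
Start: joints at [67.58, 28.281, 77.091, -0, 74.628, -5.472], TCP at [182.186, 597.858, 213.915] pointing down, gripper open.
Joint ranges: [-166.48, 166.48], [-47.26, 123.95], [12.59, 153.08], [-70.14, 250.14], [6.76, 159.57], [-176.63, 176.63]. Speed limits (degrees/s): [108.29, 108.29, 147.25, 172.46, 172.46, 172.46].

INTERFACE

Orientations are given as [roll, pitch, yaw] about the fixed x, y, z axes, in that order (R = Rz(yaw) Ry(pitch) Rx(roll)).
In Python, from rig import status, vision, order gives the robot as it stands. The module is installed in compiled form; this text tells all that it offers.
- The arm moves only by the shell command python3 -m creep 'ROWS' [FORCE]. ROWS is JSON, a list of rows, each an object of numbers: "dx", "dy", "dz": the shift along the tool's x, y, z in mm; "rx", "ry", "rz": the turn, a rotation vector about the tool's x, y, z in degrees; "claw": the closure, from 0 (fully open) to 1 (shut). A call has 1 to 20 rows; each row shifts and turns the pose as measured when the row begins, along the tool's axes as they then stand; what a row does not reach is not made up. A row lasts 1/12 s, in which the tool goes at most 41.7 mm and 7.16 degrees, less where a joint would pass 70% of its speed; a pose out of reach is approached as far as the arm can. A call is refused whole if a number of a shift passes 41.7 or a number of a turn 7.16, either way. A call with a gripper value outside its range is refused whole. The fingers move at their own pace and stop on an object; FORCE is the grip in N (left out, the last holds). Time passes only in rows, so rows that do not move let the fingers close. It gives the time, the measured TCP pose, the force and the opening at its end, in the units of the state.
- status.observe(): the state, without advancing time (a new reading comes with each control period).
- vision.snapshot(name): name is "scene" or "top" or "wrist"; returns the picture (480x640x3 uint8, blue, green, red); there is no depth.
- vision.camera_params(name): a dict with "fx", "fy", "cx", "cy" (pixels), "T" (4x4, takes a point from camera to world coordinates); the wrist camera has in their place "tool_from_camera" (4x4, takes a point from camera to tool coordinates, whose origin is the TCP and whose axes are the tool frame's). Camera axes: x right, y down, z forward; pixel columns grow to the right and rows downward; lengths in mm; the calibration is good to about 2 mm. A picture is of the moment at which its call begins: read the wrist's pose just before it. camera_params takes no time and is no camera call.
- order.job_done(): hands the job in, once; it reports no verdict.
The state is a dict: "time": time; "joint_pos": joint angles; "qvel": joint speeds; "effort": joint torques, N m; "position": TCP position; "tool_rot": TCP orientation; "wrist_force": force on the tool from outside, world axes, zero at the start; "wrist_torque": the same for the moment, N m; "opening": opening from 0.0 (shut) to 1.0 (fully open).
Only numpy, scipy, OpenCV 4.12 (cv2) and the standard library are available. Lean on these libraries where they do the work, as an engineer would, in place of code of your own. Each camera call takes 0.05 s, during which the arm holds its last target. There are 200 camera calls.

TASK

The lone tin on the bench is the fifth of this bake: stand it, lid up, in the middle of the gap in the row on the tray, square and in line with the other four, touching none of them. Turn the batch counter's knob back to its zero stop, then press its key fully down once for each tin, letting it come right up each time and never advancing the drum with the knob, until the drum shows 5 at the mark. Leave everything else where it stands; the tin and the counter may be done in either order.

Things in the scene. Friction and masses are not known exactly. Their poses are not given: they have to be found in the camera images.
- counter: batch counter, fixed to the bench left or right of the robot, turned up to 0.5 rad: white housing 140 (its x) x 220 (its y) x 60 mm high. Origin at the centre of its underside, z up. The drum's vertical axis is at y = -45 mm, the grey key's at y = +72 mm.
- drum (a joint): turn of the numbered drum, rad: 0 = zero stop, 0.349 (20 degrees) a number, so n is at the mark at 0.349 n, 5 at 1.745; far stop at 9. Grows clockwise seen from above; anticlockwise goes back to zero. With the key up it turns either way against light friction (0.045 N m) and stays where it is left. It may start between two numbers.
- knob_grip (a point): reset knob, one piece with the drum: an upright grey bar 60 mm long, 14 mm thick, from the drum's top (76 mm) to 117 mm above the bench, centred on the drum's axis. This point is on the axis, 102 mm above the bench. It turns with the drum: x along the bar, z up; at the zero stop the bar lies along the counter's x.
- index_mark (a point): the mark: a black bar 12 mm long on the housing, beside the drum on the counter's -x side; this point is its top, 76 mm above the bench, 62 mm from the drum's axis. The drum is a white disc 112 mm across, its top 76 mm above the bench, with black digits 0 to 9 about 45 mm from its axis.
- key_top (a point): centre of the flat top of the step key, a grey round plunger 36 mm across, 94 mm above the bench when up (34 mm above the housing). Pressed straight down.
- key (a joint): travel of the step key, m: 0 = up, 0.018 = fully down. Spring return; about 1 N starts it, 4 to 5 N takes it down (slamming it, over 0.2 m/s, may throw the drum too far). A full stroke ends with the drum exactly one number on (it moves in the second half of the stroke); coming up leaves the drum be. It must come fully up before it can step again.
- tin_mid (a point): the tin to be moved: closed steel tin with lid, 120 (its x) x 46 (its y) x 45 mm high, about 0.35 kg, standing lid up on the bench between counter and tray, at any angle. This point is at its centre, 22.5 mm above its underside; z up. Both ends are alike.
- tray: fixed aluminium baking tray 320 (its x) x 170 (its y) mm, floor 4 mm above the bench, rim 14 mm above the bench and 4 mm thick. Origin at the centre of its underside. Two tins stand at each end with their length along the tray's y, centred at x = -125, -77, +77 and +125 mm.
- tray_gap (a point): middle of the gap in the row, on the tray's floor (4 mm above the bench) at the tray's centre; axes as the tray's. The gap is 108 mm wide along x; the tin goes here with its length along y.
- tin_a: closed steel tin like the one to be moved (120 x 46 x 45 mm), standing in the tray across its length; origin at the centre of its underside. Not to be moved.
- tin_b: closed steel tin like the one to be moved (120 x 46 x 45 mm), standing in the tray across its length; origin at the centre of its underside. Not to be moved.
- tin_c: closed steel tin like the one to be moved (120 x 46 x 45 mm), standing in the tray across its length; origin at the centre of its underside. Not to be moved.
- tin_d: closed steel tin like the one to be moved (120 x 46 x 45 mm), standing in the tray across its length; origin at the centre of its underside. Not to be moved.
- bottle: tall closed oil bottle, 64 mm across, 190 mm high, beyond the tin; origin at the centre of its underside. Not to be moved.
- cup: open steel cup, 72 mm across, 75 mm high, in front of the robot; origin at the centre of its underside. Not to be moved.
- shaker: aluminium shaker, 52 mm across, 98 mm high, at the back of the bench; origin at the centre of its underside. Not to be moved.
- rolling_pin: wooden rolling pin lying at the left side of the bench, 300 mm long, 48 mm thick; origin at the middle of its underside, x along it. Not to be moved.
Mind the look-alikes: they are no part of the job. What is shaped like the part that bears tin_mid but yellow is not meant.

How it is judged:
By the outcome, as a careful person would: the job done as asked, in the order asked, and still so for the second after the job is handed in, with the robot touching nothing.
It also fails if it takes over 72 s, if anything falls off the work surface, if the arm or the gripper's body presses on something with over 40 N, if the wrist force passes 120 N, or if a joint passes its speed limit or range.

## Working session

There is one attempt and no reset: what is moved stays moved. The work goes in short steps, Python scripts to look and compute and a shell command to move; the robot and the scene stay as the last step left them, time stands still between calls to the robot, and variables do not carry over. Pictures are saved under pics/ and viewed, about 8 in all and at most 12, crops included, and the job is handed in when it is done.

```bash
mkdir -p pics; python3 - <<'E'
from rig import status, vision
import cv2
print(status.observe())
for n in ("top","scene"):
    p=vision.camera_params(n); print(n,p)
    cv2.imwrite(f"pics/{n}0.png",vision.snapshot(n))
print(vision.camera_params("wrist"))
E
```

```text
{'time': 0.0, 'joint_pos': array([ 6.75797983e+01,  2.83139243e+01,  7.71243974e+01, -1.91871022e-03,
        7.46299055e+01, -5.47223854e+00]), 'qvel': array([ 0.0271269 ,  0.04448526, -0.06826613, -0.01421519,  0.11417574,
       -0.02689353]), 'effort': array([ 2.33787585e-03, -8.78817344e+01, -3.81857729e+01,  7.09563307e-02,
        5.31280471e-02, -8.45338400e-05]), 'position': array([182.0634195 , 597.51531845, 213.36485709]), 'tool_rot': array([ 176.08053465,   89.93174772, -110.86691884]), 'wrist_force': array([ 0.54340394, -0.32577001,  0.61810132]), 'wrist_torque': array([-0.02114957,  0.01493691,  0.03615997]), 'opening': 1.002866825660524}
top {'fx': 551.9145380376285, 'fy': 551.9145380376285, 'cx': 323.25389334152004, 'cy': 237.56705627447232, 'T': array([[-4.13180420e-03, -9.97121267e-01,  7.57106825e-02,
         4.10245908e+02],
       [-9.99865452e-01,  5.32132910e-03,  1.55164648e-02,
         9.46096018e+01],
       [-1.58746785e-02, -7.56363848e-02, -9.97009093e-01,
         1.66953032e+03],
       [ 0.00000000e+00,  0.00000000e+00,  0.00000000e+00,
         1.00
[... 236 characters left out ...]
-01,  2.32223421e-01, -1.65111052e-01,
         3.13172875e+02],
       [-6.85076011e-03, -5.60513874e-01, -8.28116697e-01,
         1.01714709e+03],
       [ 0.00000000e+00,  0.00000000e+00,  0.00000000e+00,
         1.00000000e+00]])}
{'fx': 397.4014544729406, 'fy': 397.4014544729406, 'cx': 322.10089626307825, 'cy': 243.0136656802876, 'tool_from_camera': array([[-2.29885127e-04, -2.97775271e-01,  9.54635970e-01,
        -1.71052754e+02],
       [ 4.34040078e-04, -9.54635935e-01, -2.97775156e-01,
         8.48596426e+01],
       [ 9.99999879e-01,  3.45896192e-04,  3.48703005e-04,
        -4.08027380e-01],
       [ 0.00000000e+00,  0.00000000e+00,  0.00000000e+00,
         1.00000000e+00]])}
```

View pics/top0.png

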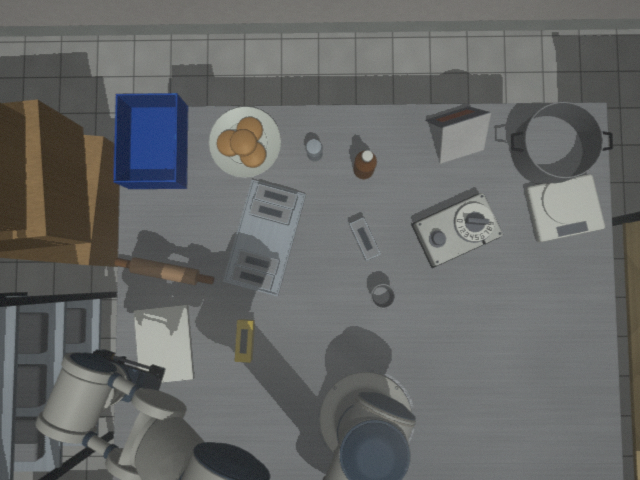

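View pics/scene0.png

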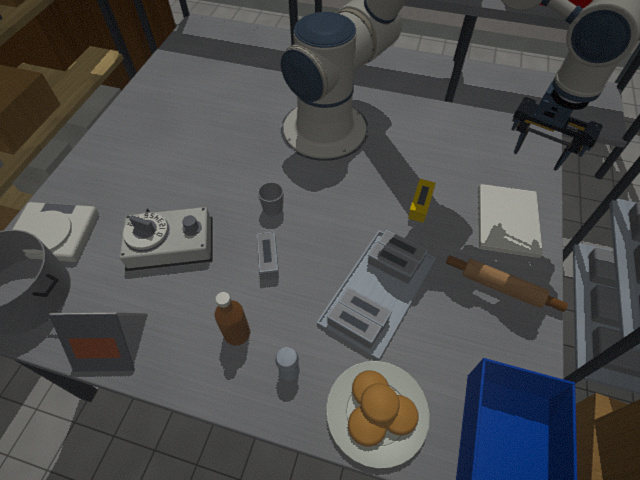

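Candidates for the tin: the grey tin at top-view (365,237) and the yellow one at (244,341), which is the decoy. The tins in the tray are not to be moved. For the counter: the numbered drum at (457,229) is the real one, and the kitchen scale at (565,208) is the look-alike. One close crop to check.

```bash
cat > h.py <<'E'
import numpy as np, cv2
from rig import status, vision
from scipy.spatial.transform import Rotation as R
def tool():
    s=status.observe(); T=np.eye(4); T[:3,:3]=R.from_euler('xyz',s['tool_rot'],degrees=True).as_matrix(); T[:3,3]=s['position']; return T
def cam(n,T=None):
    p=vision.camera_params(n)
    return p, (p['T'] if n!='wrist' else (tool() if T is None else T)@p['tool_from_camera'])
def ray(n,uv,z,T=None):
    p,M=cam(n,T); uv=np.atleast_2d(uv).astype(float)
    d=np.c_[(uv[:,0]-p['cx'])/p['fx'],(uv[:,1]-p['cy'])/p['fy'],np.ones(len(uv))]@M[:3,:3].T
    o=M[:3,3]; return o+d*((z-o[2])/d[:,2])[:,None]
def proj(n,P,T=None):
    p,M=cam(n,T); q=(np.atleast_2d(P)-M[:3,3])@M[:3,:3]
    return np.c_[q[:,0]/q[:,2]*p['fx']+p['cx'],q[:,1]/q[:,2]*p['fy']+p['cy']]
E
python3 - <<'E'
from h import *
a=cv2.imread('pics/top0.png')
c=[cv2.resize(a[170:300,x0:x1],None,fx=3.2,fy=3.2,interpolation=cv2.INTER_CUBIC) for x0,x1 in((220,310),(340,390),(408,508))]
cv2.imwrite('pics/crop1.png',np.hstack(c))
E
```

```text
(no output)
```

View pics/crop1.png

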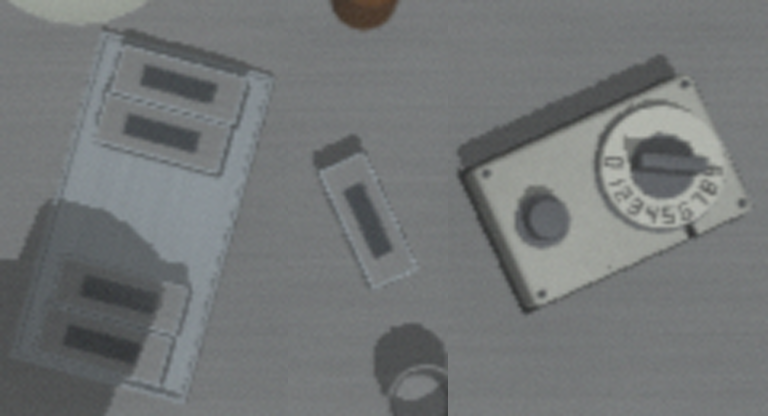

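The crop shows the counter with its key at (547,218), its drum centre at (660,165) and its mark at (692,230), with about 6–7 at the mark. The grey tin's lid centre is at about (368,220). The tray's corners are at (103,33), (272,72), (186,402) and (12,355). The selection is confirmed: grey tin, numbered counter.

```bash
python3 - <<'E'
from h import *
np.set_printoptions(precision=1,suppress=True)
f=lambda L,cx,x0:np.array([[x0+(u-cx)/3.2,170+v/3.2] for u,v in L])
tin=ray('top',f([(320,168),(368,150),(417,268),(376,288)],288,340),45)
m=tin.mean(0);d=(tin[2]+tin[3]-tin[0]-tin[1])/2;print('tin',m,np.linalg.norm(d),np.degrees(np.arctan2(d[1],d[0])))
lab=ray('top',f([(368,220)],288,340),45);print('lab',lab)
tr=ray('top',f([(103,33),(272,72),(186,402),(12,355)],0,220),14)
dx=(tr[3]+tr[2]-tr[0]-tr[1])/2;dy=(tr[1]+tr[2]-tr[0]-tr[3])/2
print('tray',tr.mean(0),np.linalg.norm(dx),np.linalg.norm(dy),np.degrees(np.arctan2(dx[1],dx[0])),np.degrees(np.arctan2(dy[1],dy[0])))
k=ray('top',f([(547,218)],448,408),94)[0];dr=ray('top',f([(660,165)],448,408),76)[0];mk=ray('top',f([(692,230)],448,408),76)[0]
v=k-dr;print('key',k,'drum',dr,'mark',mk,np.linalg.norm(v[:2]),'yaxis',np.degrees(np.arctan2(v[1],v[0])),np.linalg.norm((mk-dr)[:2]),np.degrees(np.arctan2(*(mk-dr)[1::-1])))
# knob ends
kb=ray('top',f([(645,162),(705,170)],448,408),117);e=kb[1]-kb[0];print('knob',kb,np.linalg.norm(e),np.degrees(np.arctan2(e[1],e[0])))
for n,uv,z in(('bottle',(367,157),190),('cup',(381,294),75),('shaker',(314,146),98)):print(n,ray('top',uv,z))
print(R.from_matrix(tool()[:3,:3]).as_matrix())
E
```

```text
tin [531.   -5.2  45. ] 119.89256589003185 -156.802479103859
lab [[529.5  -3.2  45. ]]
tray [538.6 296.5  14. ] 318.3192433012607 167.18393628770355 165.01251174233244 -104.34986153342157
key [ 526.5 -211.    94. ] drum [ 575.3 -317.2   76. ] mark [ 516.3 -344.4   76. ] 116.83272842104967 yaxis 114.67677485978521 64.95727486956793 -155.21466001941192
knob [[ 573.8 -293.5  117. ]
 [ 566.4 -345.9  117. ]] 52.88533488258087 -98.01730223720189
bottle [[741.4  -2.1 190. ]]
cup [[368.  -45.7  75. ]]
shaker [[795.4 144.7  98. ]]
[[-0.  -1.   0.3]
 [-0.   0.3  1. ]
 [-1.   0.  -0. ]]
```

```bash
cat > go.py <<'E'
# go.py x y z jaw : remaining shift in present tool axes, then rotation vector
import sys; from h import *
def go(x,y,z,jaw):
    T=tool(); a=np.radians(jaw); zt=np.array([np.cos(a),np.sin(a),0]); xt=np.array([0,0,-1.]); G=np.c_[xt,np.cross(zt,xt),zt]
    d=np.array([x,y,z])-T[:3,3]; rv=R.from_matrix(T[:3,:3].T@G).as_rotvec(degrees=True)
    s=status.observe()
    print('t',round(s['time'],2),'pos',T[:3,3].round(1),'jaw',np.degrees(np.arctan2(T[1,2],T[0,2])).round(1),'F',s['wrist_force'].round(1),'op',round(s['opening']*91,1))
    print('shift now-axes',(T[:3,:3].T@d).round(1),'shift final-axes',(G.T@d).round(1),'rotvec',rv.round(2))
go(*map(float,sys.argv[1:5]))
E
python3 go.py 530 -4 200 113.2
```

```text
t 0.1 pos [182.  597.5 213.4] jaw 73.1 F [-0.3 -0.8  0.6] op 90.9
shift now-axes [  13.9 -508.2 -474. ] shift final-axes [  13.4  -82.8 -690. ] rotvec [-4.015e+01 -6.000e-02 -3.000e-02]
```

```bash
python3 -m creep '[{"rx":-6.7},{"rx":-6.7},{"rx":-6.7},{"rx":-6.7},{"rx":-6.7},{"rx":-6.7},{"dz":-38,"dy":-4.6},{"dz":-38,"dy":-4.6},{"dz":-38,"dy":-4.6},{"dz":-38,"dy":-4.6},{"dz":-38,"dy":-4.6},{"dz":-38,"dy":-4.6},{"dz":-38,"dy":-4.6},{"dz":-38,"dy":-4.6},{"dz":-38,"dy":-4.6},{"dz":-38,"dy":-4.6},{"dz":-38,"dy":-4.6},{"dz":-38,"dy":-4.6}]'; python3 go.py 530 -4 200 113.2
```

```text
t 0.1 pos [182.  597.5 213.4] jaw 73.1 F [-0.3 -0.8  0.6] op 90.9
shift now-axes [  13.9 -508.2 -474. ] shift final-axes [  13.4  -82.8 -690. ] rotvec [-4.015e+01 -6.000e-02 -3.000e-02]schema error: expected keys dx, dy, dz, rx, ry, rz, claw
```

```bash
python3 -m creep '[{"dx":0,"dy":0,"dz":0,"rx":-6.7,"ry":0,"rz":0,"claw":0},{"dx":0,"dy":0,"dz":0,"rx":-6.7,"ry":0,"rz":0,"claw":0},{"dx":0,"dy":0,"dz":0,"rx":-6.7,"ry":0,"rz":0,"claw":0},{"dx":0,"dy":0,"dz":0,"rx":-6.7,"ry":0,"rz":0,"claw":0},{"dx":0,"dy":0,"dz":0,"rx":-6.7,"ry":0,"rz":0,"claw":0},{"dx":0,"dy":0,"dz":0,"rx":-6.7,"ry":0,"rz":0,"claw":0},{"dx":0,"dy":-4.6,"dz":-38,"rx":0,"ry":0,"rz":0,"claw":0},{"dx":0,"dy":-4.6,"dz":-38,"rx":0,"ry":0,"rz":0,"claw":0},{"dx":0,"dy":-4.6,"dz":-38,"rx":0,"ry":0,"rz":0,"claw":0},{"dx":0,"dy":-4.6,"dz":-38,"rx":0,"ry":0,"rz":0,"claw":0},{"dx":0,"dy":-4.6,"dz":-38,"rx":0,"ry":0,"rz":0,"claw":0},{"dx":0,"dy":-4.6,"dz":-38,"rx":0,"ry":0,"rz":0,"claw":0},{"dx":0,"dy":-4.6,"dz":-38,"rx":0,"ry":0,"rz":0,"claw":0},{"dx":0,"dy":-4.6,"dz":-38,"rx":0,"ry":0,"rz":0,"claw":0}]'; python3 go.py 530 -4 200 113.2
```

```text
time: 1.27
position: [345.3, 331.3, 209.1]
tool_rot: [115.7, 89.6, -128.4]
wrist_force: [1.5, -0.9, 0.1]
opening: 1.0
t 1.27 pos [345.3 331.3 209.1] jaw 115.9 F [ 1.5 -0.9  0.1] op 91.0
shift now-axes [  10.2  -19.9 -382.3] shift final-axes [   9.1  -37.7 -381. ] rotvec [ 2.68 -0.19 -0.38]
```

```bash
python3 -m creep '[{"dx":0,"dy":0,"dz":-37,"rx":2.7,"ry":0,"rz":-0.4,"claw":0},{"dx":0,"dy":-3.5,"dz":-37,"rx":0,"ry":0,"rz":0,"claw":0},{"dx":0,"dy":-3.5,"dz":-37,"rx":0,"ry":0,"rz":0,"claw":0},{"dx":0,"dy":-3.5,"dz":-37,"rx":0,"ry":0,"rz":0,"claw":0},{"dx":0,"dy":-3.5,"dz":-37,"rx":0,"ry":0,"rz":0,"claw":0},{"dx":0,"dy":-3.5,"dz":-37,"rx":0,"ry":0,"rz":0,"claw":0},{"dx":0,"dy":-3.5,"dz":-37,"rx":0,"ry":0,"rz":0,"claw":0},{"dx":0,"dy":-3.5,"dz":-37,"rx":0,"ry":0,"rz":0,"claw":0},{"dx":0,"dy":-3.5,"dz":-37,"rx":0,"ry":0,"rz":0,"claw":0},{"dx":0,"dy":-3.5,"dz":-37,"rx":0,"ry":0,"rz":0,"claw":0},{"dx":0,"dy":0,"dz":0,"rx":0,"ry":0,"rz":0,"claw":0}]'; python3 go.py 530 -4 200 113.2; python3 - <<'E'
from h import *
a=vision.snapshot('wrist');cv2.imwrite('pics/w1.png',a)
a=vision.snapshot('top');cv2.imwrite('pics/top1.png',a)
E
```

```text
time: 2.18
position: [528.0, -20.0, 209.6]
tool_rot: [-176.8, 89.7, -64.0]
wrist_force: [-1.1, -0.3, -0.6]
opening: 1.0
t 2.18 pos [528.  -20.  209.6] jaw 112.8 F [-1.1 -0.3 -0.6] op 91.0
shift now-axes [ 9.5 -8.1 14. ] shift final-axes [ 9.6 -8.2 13.9] rotvec [-0.36 -0.28  0.01]
```

View pics/w1.png

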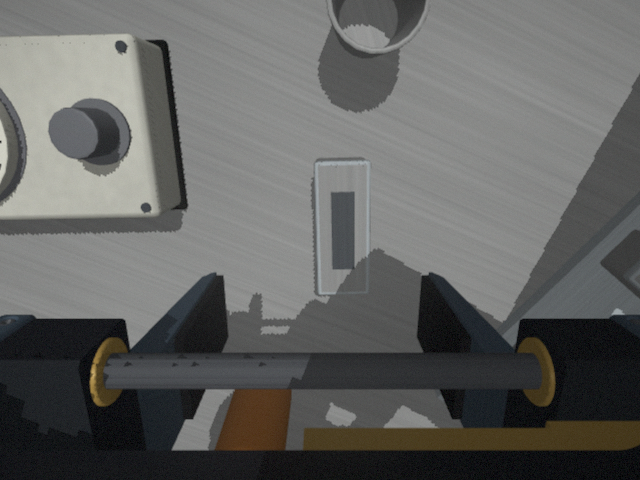

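The wrist view shows the tin's lid corners at (315,160), (370,160), (369,294) and (316,294), the key top at about (76,133), and the cup at the upper middle.

```bash
python3 - <<'E'
from h import *
np.set_printoptions(precision=1,suppress=True)
t=ray('wrist',[(315,160),(370,160),(369,294),(316,294)],45);d=(t[2]+t[3]-t[0]-t[1])/2
print(t.mean(0),np.linalg.norm(d),np.linalg.norm((t[1]-t[0])),np.degrees(np.arctan2(d[1],d[0])))
print('key',ray('wrist',(76,133),94))
E
python3 go.py 531 -3 110 113.2
```

```text
[525.7   2.8  45. ] 121.25807923257669 45.63102566691633 23.77223241669776
key [[ 522.2 -203.9   94. ]]
t 2.28 pos [525.3 -16.1 209.2] jaw 112.9 F [ 0.4  0.4 -0.7] op 91.2
shift now-axes [ 99.2 -10.5  10.1] shift final-axes [ 99.2 -10.4   9.8] rotvec [-0.32 -0.13 -0.08]
```

```bash
python3 -m creep '[{"dx":25,"dy":-2,"dz":3,"rx":-0.4,"ry":0,"rz":0,"claw":0},{"dx":35,"dy":-2,"dz":3,"rx":0,"ry":0,"rz":0,"claw":0},{"dx":35,"dy":-2,"dz":3,"rx":0,"ry":0,"rz":0,"claw":0},{"dx":30,"dy":-2,"dz":3,"rx":0,"ry":0,"rz":0,"claw":0},{"dx":20,"dy":0,"dz":0,"rx":0,"ry":0,"rz":0,"claw":0},{"dx":0,"dy":0,"dz":0,"rx":0,"ry":0,"rz":0,"claw":0}]'; python3 go.py 529 -2 9 113.4
```

```text
time: 2.78
position: [526.3, 4.0, 61.1]
tool_rot: [-146.0, 89.8, -32.5]
wrist_force: [-1.8, 1.1, 0.6]
opening: 0.998
t 2.78 pos [526.3   4.   61.1] jaw 113.5 F [-1.8  1.1  0.6] op 90.8
shift now-axes [52.1  0.  -6.4] shift final-axes [52.1 -0.1 -6.6] rotvec [ 0.11 -0.18  0.12]
```

```bash
python3 -m creep '[{"dx":15,"dy":0,"dz":-5,"rx":0,"ry":-0.2,"rz":0.1,"claw":0},{"dx":20,"dy":0,"dz":-1,"rx":0,"ry":0,"rz":0,"claw":0},{"dx":12,"dy":0,"dz":0,"rx":0,"ry":0,"rz":0,"claw":0},{"dx":4,"dy":0,"dz":0,"rx":0,"ry":0,"rz":0,"claw":0},{"dx":0,"dy":0,"dz":0,"rx":0,"ry":0,"rz":0,"claw":0}]'; python3 go.py 529 -2 9 113.4
```

```text
time: 3.2
position: [527.7, 3.2, 12.1]
tool_rot: [-5.9, 89.9, 107.9]
wrist_force: [0.2, 0.2, -0.8]
opening: 1.0
t 3.2 pos [527.7   3.2  12.1] jaw 113.8 F [ 0.2  0.2 -0.8] op 91.0
shift now-axes [ 3.1  0.9 -5.3] shift final-axes [ 3.1  0.8 -5.3] rotvec [0.43 0.07 0.01]
```

```bash
python3 -m creep '[{"dx":3,"dy":0.8,"dz":-5,"rx":0,"ry":0,"rz":0,"claw":0},{"dx":0,"dy":0,"dz":0,"rx":0,"ry":0,"rz":0,"claw":0.4},{"dx":0,"dy":0,"dz":0,"rx":0,"ry":0,"rz":0,"claw":0.8},{"dx":0,"dy":0,"dz":0,"rx":0,"ry":0,"rz":0,"claw":0.8},{"dx":0,"dy":0,"dz":0,"rx":0,"ry":0,"rz":0,"claw":0.8},{"dx":0,"dy":0,"dz":0,"rx":0,"ry":0,"rz":0,"claw":0.8},{"dx":0,"dy":0,"dz":0,"rx":0,"ry":0,"rz":0,"claw":0.8},{"dx":0,"dy":0,"dz":0,"rx":0,"ry":0,"rz":0,"claw":0.8}]' 35; python3 go.py 529 -2 9 113.4
```

```text
time: 3.87
position: [531.2, -1.5, 14.0]
tool_rot: [-107.9, 89.7, 6.0]
wrist_force: [-0.9, 2.3, -1.8]
opening: 0.522
t 3.87 pos [531.2  -1.5  14. ] jaw 113.9 F [-0.9  2.3 -1.8] op 47.5
shift now-axes [5.  2.2 0.4] shift final-axes [5.  2.2 0.4] rotvec [ 0.49 -0.1   0.3 ]
```

```bash
python3 -m creep '[{"dx":-20,"dy":0,"dz":0,"rx":0,"ry":0,"rz":0,"claw":0.8},{"dx":-35,"dy":0,"dz":0,"rx":0,"ry":0,"rz":0,"claw":0.8},{"dx":-38,"dy":0,"dz":0,"rx":0,"ry":0,"rz":0,"claw":0.8},{"dx":-38,"dy":0,"dz":0,"rx":0,"ry":0,"rz":0,"claw":0.8},{"dx":-20,"dy":0,"dz":0,"rx":-6.5,"ry":0,"rz":0,"claw":0.8},{"dx":0,"dy":0,"dz":0,"rx":-6.5,"ry":0,"rz":0,"claw":0.8},{"dx":0,"dy":0,"dz":0,"rx":-6.5,"ry":0,"rz":0,"claw":0.8},{"dx":0,"dy":0,"dz":0,"rx":-6.5,"ry":0,"rz":0,"claw":0.8},{"dx":0,"dy":0,"dz":0,"rx":-6.5,"ry":0,"rz":0,"claw":0.8},{"dx":0,"dy":0,"dz":0,"rx":-6.5,"ry":0,"rz":0,"claw":0.8},{"dx":0,"dy":0,"dz":0,"rx":-6.5,"ry":0,"rz":0,"claw":0.8},{"dx":0,"dy":0,"dz":0,"rx":-5,"ry":0,"rz":0,"claw":0.8},{"dx":0,"dy":0,"dz":0,"rx":0,"ry":0,"rz":0,"claw":0.8}]'; python3 go.py 538 296 170 165
```

```text
time: 4.95
position: [526.4, -1.1, 170.7]
tool_rot: [-22.4, 89.8, 144.4]
wrist_force: [-0.4, -0.2, -3.7]
opening: 0.504
t 4.95 pos [526.4  -1.1 170.7] jaw 166.8 F [-0.4 -0.2 -3.7] op 45.8
shift now-axes [   1.2 -291.9   56.6] shift final-axes [   0.7 -289.9   65.7] rotvec [1.79 0.14 0.06]
```

```bash
python3 -m creep '[{"dx":0,"dy":-20,"dz":8,"rx":1.8,"ry":0,"rz":0,"claw":0.8},{"dx":0,"dy":-36,"dz":8,"rx":0,"ry":0,"rz":0,"claw":0.8},{"dx":0,"dy":-36,"dz":8,"rx":0,"ry":0,"rz":0,"claw":0.8},{"dx":0,"dy":-36,"dz":8,"rx":0,"ry":0,"rz":0,"claw":0.8},{"dx":0,"dy":-36,"dz":8,"rx":0,"ry":0,"rz":0,"claw":0.8},{"dx":0,"dy":-36,"dz":8,"rx":0,"ry":0,"rz":0,"claw":0.8},{"dx":0,"dy":-36,"dz":8,"rx":0,"ry":0,"rz":0,"claw":0.8},{"dx":0,"dy":-30,"dz":8,"rx":0,"ry":0,"rz":0,"claw":0.8},{"dx":0,"dy":-15,"dz":2,"rx":0,"ry":0,"rz":0,"claw":0.8},{"dx":0,"dy":0,"dz":0,"rx":0,"ry":0,"rz":0,"claw":0.8},{"dx":0,"dy":0,"dz":0,"rx":0,"ry":0,"rz":0,"claw":0.8}]'; python3 go.py 538 296 170 165;python3 - <<'E'
from h import *
a=vision.snapshot('wrist');cv2.imwrite('pics/w2.png',a)
E
python3 go.py 538 296 170 165
```

```text
time: 5.87
position: [536.3, 299.8, 167.7]
tool_rot: [18.0, 89.6, -179.5]
wrist_force: [-0.4, -0.6, -3.1]
opening: 0.503
t 5.87 pos [536.3 299.8 167.7] jaw 162.5 F [-0.4 -0.6 -3.1] op 45.8
shift now-axes [-2.3  3.2 -2.7] shift final-axes [-2.3  3.3 -2.6] rotvec [-2.48  0.42 -0.13]
t 5.92 pos [536.4 299.5 167.7] jaw 162.5 F [-1.   0.4 -3.9] op 45.8
shift now-axes [-2.3  2.8 -2.6] shift final-axes [-2.3  2.9 -2.5] rotvec [-2.49  0.42 -0.12]
```

View pics/w2.png

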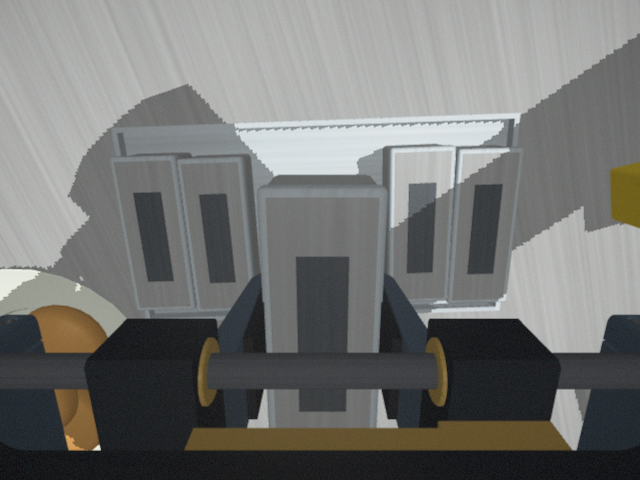

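The wrist view shows the held tin, with its label spanning (296,257) to (347,411). The four tray tins' labels are centred at about (154,237), (218,238), (421,228) and (484,229).

```bash
python3 - <<'E'
from h import *
np.set_printoptions(precision=1,suppress=True)
L={'lo':[(135,193),(161,192),(173,281),(147,282)],'li':[(200,195),(227,194),(236,282),(209,283)],'ri':[(410,184),(436,183),(432,272),(407,273)],'ro':[(476,185),(502,185),(493,273),(467,274)]}
C=[]
def q(p,z):
    t=ray('wrist',p,z);d=(t[2]+t[3]-t[0]-t[1])/2;return t.mean(0),np.degrees(np.arctan2(d[1],d[0])),np.linalg.norm(d)
for k,p in L.items():
    r=q(p,49);C.append(r[0]);print(k,*r)
C=np.array(C);e=C[3]-C[0];print('centre',C.mean(0),'inner mid',(C[1]+C[2])/2,'dist',[np.linalg.norm(C[i+1]-C[i]) for i in range(3)],'ang',np.degrees(np.arctan2(e[1],e[0])))
print('held',*q([(296,257),(349,257),(347,411),(299,411)],199),tool()[:3,3])
print(C.mean(0)-ray('top',(0,0),49)*0)
E
```

```text
lo [657.4 262.6  49. ] 72.79295810254281 70.36450389243966
li [611.6 278.3  49. ] 73.71695010851006 69.82514931179794
ri [462.3 316.9  49. ] 74.5721154285069 69.75254058029046
ro [416.7 332.4  49. ] 73.81210272088443 69.53872660868586
centre [537.  297.5  49. ] inner mid [536.9 297.6  49. ] dist [np.float64(48.37367337487877), np.float64(154.28792612393738), np.float64(48.07401442185944)] ang 163.82765547069658
held [535.7 298.2 199. ] 72.72273937886116 69.09579918727313 [536.4 299.5 167.7]
[[537.  297.5  49. ]]
```

```bash
python3 -m creep '[{"dx":10,"dy":1,"dz":-1.5,"rx":-1.6,"ry":0.4,"rz":0,"claw":0.8},{"dx":25,"dy":0,"dz":0,"rx":0,"ry":0,"rz":0,"claw":0.8},{"dx":28,"dy":0,"dz":0,"rx":0,"ry":0,"rz":0,"claw":0.8},{"dx":20,"dy":0,"dz":0,"rx":0,"ry":0,"rz":0,"claw":0.8},{"dx":10,"dy":0,"dz":0,"rx":0,"ry":0,"rz":0,"claw":0.8},{"dx":0,"dy":0,"dz":0,"rx":0,"ry":0,"rz":0,"claw":0.8},{"dx":0,"dy":0,"dz":0,"rx":0,"ry":0,"rz":0,"claw":0.8}]'; python3 go.py 537.7 298.8 19 164.1
```

```text
time: 6.5
position: [538.5, 290.2, 73.1]
tool_rot: [113.2, 89.8, -83.5]
wrist_force: [1.1, 0.2, -2.5]
opening: 0.505
t 6.5 pos [538.5 290.2  73.1] jaw 163.3 F [ 1.1  0.2 -2.5] op 46.0
shift now-axes [54.1 -8.1  3.3] shift final-axes [54.1 -8.   3.1] rotvec [-0.81 -0.06 -0.15]
```

```bash
python3 -m creep '[{"dx":4,"dy":-8,"dz":3.2,"rx":-0.8,"ry":0,"rz":-0.1,"claw":0.8},{"dx":8,"dy":0,"dz":0,"rx":0,"ry":0,"rz":0,"claw":0.8},{"dx":8,"dy":0,"dz":0,"rx":0,"ry":0,"rz":0,"claw":0.8},{"dx":8,"dy":0,"dz":0,"rx":0,"ry":0,"rz":0,"claw":0.8},{"dx":5,"dy":0,"dz":0,"rx":0,"ry":0,"rz":0,"claw":0.8},{"dx":0,"dy":0,"dz":0,"rx":0,"ry":0,"rz":0,"claw":0.8},{"dx":0,"dy":0,"dz":0,"rx":0,"ry":0,"rz":0,"claw":0.8}]'; python3 go.py 537.7 298.8 19 164.1
```

```text
time: 7.08
position: [540.0, 300.1, 40.6]
tool_rot: [-153.3, 89.6, 10.8]
wrist_force: [0.1, -0.1, -3.2]
opening: 0.5
t 7.08 pos [540.  300.1  40.6] jaw 164.1 F [ 0.1 -0.1 -3.2] op 45.5
shift now-axes [21.6  1.9  1.9] shift final-axes [21.6  1.9  1.8] rotvec [ 0.   -0.31  0.16]
```

```bash
python3 -m creep '[{"dx":8,"dy":1.9,"dz":1.8,"rx":0,"ry":-0.3,"rz":0.1,"claw":0.8},{"dx":6,"dy":0,"dz":0,"rx":0,"ry":0,"rz":0,"claw":0.8},{"dx":3,"dy":0,"dz":0,"rx":0,"ry":0,"rz":0,"claw":0.8},{"dx":0,"dy":0,"dz":0,"rx":0,"ry":0,"rz":0,"claw":0.8},{"dx":0,"dy":0,"dz":0,"rx":0,"ry":0,"rz":0,"claw":0.8}]'; python3 go.py 537.7 298.8 19 164.1
```

```text
time: 7.5
position: [537.6, 298.6, 21.9]
tool_rot: [-66.4, 90.0, 97.6]
wrist_force: [-0.6, -0.9, -2.8]
opening: 0.503
t 7.5 pos [537.6 298.6  21.9] jaw 164.1 F [-0.6 -0.9 -2.8] op 45.8
shift now-axes [ 2.9 -0.2 -0.1] shift final-axes [ 2.9 -0.2 -0.1] rotvec [-0.01  0.02  0.05]
```

Spot on in xy and yaw. I'll ease down until contact.

```bash
python3 -m creep '[{"dx":1.5,"dy":-0.2,"dz":0,"rx":0,"ry":0,"rz":0,"claw":0.8},{"dx":1,"dy":0,"dz":0,"rx":0,"ry":0,"rz":0,"claw":0.8},{"dx":1,"dy":0,"dz":0,"rx":0,"ry":0,"rz":0,"claw":0.8},{"dx":0,"dy":0,"dz":0,"rx":0,"ry":0,"rz":0,"claw":0.8}]'; python3 go.py 537.7 298.8 19 164.1
```

```text
time: 7.83
position: [538.0, 298.9, 19.9]
tool_rot: [-113.0, 89.9, 51.1]
wrist_force: [-0.4, -0.6, -4.1]
opening: 0.504
t 7.83 pos [538.  298.9  19.9] jaw 164.1 F [-0.4 -0.6 -4.1] op 45.9
shift now-axes [0.9 0.2 0.3] shift final-axes [0.9 0.2 0.3] rotvec [-0.01 -0.04  0.09]
```

```bash
python3 -m creep '[{"dx":1.2,"dy":0.2,"dz":0.3,"rx":0,"ry":0,"rz":0,"claw":0.8},{"dx":1.2,"dy":0,"dz":0,"rx":0,"ry":0,"rz":0,"claw":0.8},{"dx":1,"dy":0,"dz":0,"rx":0,"ry":0,"rz":0,"claw":0.8},{"dx":0,"dy":0,"dz":0,"rx":0,"ry":0,"rz":0,"claw":0.8}]'; python3 go.py 537.7 298.8 19 164.1
```

```text
time: 8.17
position: [538.2, 299.0, 19.8]
tool_rot: [-130.1, 89.8, 34.0]
wrist_force: [0.7, 1.2, -3.3]
opening: 0.501
t 8.17 pos [538.2 299.   19.8] jaw 164.1 F [ 0.7  1.2 -3.3] op 45.6
shift now-axes [0.8 0.3 0.5] shift final-axes [0.8 0.3 0.5] rotvec [-0.01 -0.16  0.19]
```

```bash
python3 -m creep '[{"dx":2.5,"dy":0.2,"dz":0.3,"rx":0,"ry":0,"rz":0,"claw":0.8},{"dx":2.5,"dy":0,"dz":0,"rx":0,"ry":0,"rz":0,"claw":0.8},{"dx":2,"dy":0,"dz":0,"rx":0,"ry":0,"rz":0,"claw":0.8}]'; python3 go.py 537.7 298.8 19 164.1
```

```text
time: 8.42
position: [538.6, 299.4, 18.2]
tool_rot: [-133.3, 89.5, 30.8]
wrist_force: [-10.6, -7.2, 40.0]
opening: 0.508
t 8.42 pos [538.6 299.4  18.2] jaw 164.1 F [-10.6  -7.2  40. ] op 46.2
shift now-axes [-0.8  0.9  0.7] shift final-axes [-0.8  0.9  0.7] rotvec [-0.   -0.31  0.33]
```

Firm contact on the tray floor. I'll ease off and open part way.

```bash
python3 -m creep '[{"dx":-1,"dy":0,"dz":0,"rx":0,"ry":-0.3,"rz":0.3,"claw":0.8},{"dx":0,"dy":0,"dz":0,"rx":0,"ry":0,"rz":0,"claw":0.8},{"dx":0,"dy":0,"dz":0,"rx":0,"ry":0,"rz":0,"claw":0.35},{"dx":0,"dy":0,"dz":0,"rx":0,"ry":0,"rz":0,"claw":0.35},{"dx":0,"dy":0,"dz":0,"rx":0,"ry":0,"rz":0,"claw":0.35},{"dx":0,"dy":0,"dz":0,"rx":0,"ry":0,"rz":0,"claw":0.35},{"dx":-3,"dy":0,"dz":0,"rx":0,"ry":0,"rz":0,"claw":0.35}]'; python3 go.py 537.7 298.8 190 164.1
```

```text
time: 9.0
position: [539.0, 299.7, 22.0]
tool_rot: [-133.1, 89.9, 31.0]
wrist_force: [-0.6, -0.4, 0.0]
opening: 0.647
t 9.0 pos [539.  299.7  22. ] jaw 164.1 F [-0.6 -0.4  0. ] op 58.9
shift now-axes [-168.     1.     0.8] shift final-axes [-168.     1.2    1. ] rotvec [ 0.01 -0.09  0.09]
```

Retreat straight up, then look.

```bash
python3 -m creep '[{"dx":-6,"dy":0.5,"dz":0.5,"rx":0,"ry":0,"rz":0,"claw":0.35},{"dx":-12,"dy":0,"dz":0,"rx":0,"ry":0,"rz":0,"claw":0.35},{"dx":-20,"dy":0,"dz":0,"rx":0,"ry":0,"rz":0,"claw":0.35},{"dx":-28,"dy":0,"dz":0,"rx":0,"ry":0,"rz":0,"claw":0.35},{"dx":-30,"dy":0,"dz":0,"rx":0,"ry":0,"rz":0,"claw":0.35},{"dx":-35,"dy":0,"dz":0,"rx":0,"ry":0,"rz":0,"claw":0.35},{"dx":-35,"dy":0,"dz":0,"rx":0,"ry":0,"rz":0,"claw":0.35},{"dx":-15,"dy":0,"dz":0,"rx":0,"ry":0,"rz":0,"claw":0.35},{"dx":0,"dy":0,"dz":0,"rx":0,"ry":0,"rz":0,"claw":0.35},{"dx":0,"dy":0,"dz":0,"rx":0,"ry":0,"rz":0,"claw":0.35}]'; python3 go.py 575 -317 200 114.8;  python3 - <<'E'
from h import *
T=tool();np.save('T3.npy',T)
a=vision.snapshot('wrist');cv2.imwrite('pics/w3.png',a)
E
```

```text
time: 9.83
position: [537.0, 298.6, 220.5]
tool_rot: [-137.6, 89.7, 26.5]
wrist_force: [-1.3, -0.1, 0.1]
opening: 0.648
t 9.83 pos [537.  298.6 220.5] jaw 164.1 F [-1.3 -0.1  0.1] op 59.0
shift now-axes [  19.2  581.7 -205.1] shift final-axes [  20.5  223.7 -574.8] rotvec [49.3  -0.13  0.3 ]
```

View pics/w3.png

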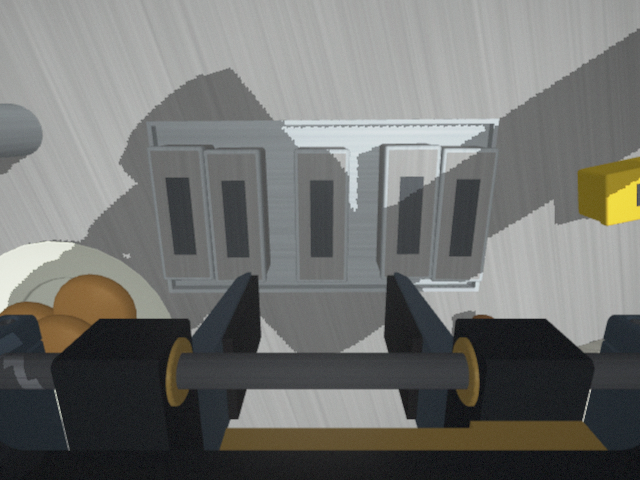

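The placed tin's label is at (321.5,218). The neighbouring labels at (235,219) and (409.5,216) have their midpoint at 322.2, so it is centred, parallel and clear of both. Next is the counter: I'll turn the wrist first.

```bash
python3 -m creep '[{"dx":0,"dy":0,"dz":0,"rx":7.1,"ry":0,"rz":0,"claw":0},{"dx":0,"dy":0,"dz":0,"rx":7.1,"ry":0,"rz":0,"claw":0},{"dx":0,"dy":0,"dz":0,"rx":7.1,"ry":0,"rz":0,"claw":0},{"dx":0,"dy":0,"dz":0,"rx":7.1,"ry":0,"rz":0,"claw":0},{"dx":0,"dy":0,"dz":0,"rx":7.1,"ry":0,"rz":0,"claw":0},{"dx":0,"dy":0,"dz":0,"rx":7.1,"ry":0,"rz":0,"claw":0},{"dx":0,"dy":0,"dz":0,"rx":7.1,"ry":0,"rz":0,"claw":0},{"dx":0,"dy":0,"dz":0,"rx":7.1,"ry":0,"rz":0,"claw":0},{"dx":0,"dy":0,"dz":0,"rx":7.1,"ry":0,"rz":0,"claw":0},{"dx":0,"dy":0,"dz":0,"rx":7.1,"ry":0,"rz":0,"claw":0},{"dx":0,"dy":0,"dz":0,"rx":7.1,"ry":0,"rz":0,"claw":0},{"dx":0,"dy":0,"dz":0,"rx":7.1,"ry":0,"rz":0,"claw":0},{"dx":0,"dy":0,"dz":0,"rx":7.1,"ry":0,"rz":0,"claw":0},{"dx":0,"dy":0,"dz":0,"rx":7.1,"ry":0,"rz":0,"claw":0},{"dx":0,"dy":0,"dz":0,"rx":7.1,"ry":0,"rz":0,"claw":0},{"dx":0,"dy":0,"dz":0,"rx":7.1,"ry":0,"rz":0,"claw":0},{"dx":0,"dy":0,"dz":0,"rx":7.1,"ry":0,"rz":0,"claw":0},{"dx":0,"dy":0,"dz":0,"rx":7.1,"ry":0,"rz":0,"claw":0},{"dx":0,"dy":0,"dz":0,"rx":7.1,"ry":0,"rz":0,"claw":0},{"dx":0,"dy":0,"dz":0,"rx":7.1,"ry":0,"rz":0,"claw":0}]'; python3 go.py 575 -317 230 -8
```

```text
time: 11.55
position: [522.0, 291.8, 192.5]
tool_rot: [-177.6, 87.6, -156.7]
wrist_force: [0.1, -0.2, 1.0]
opening: 0.996
t 11.55 pos [522.  291.8 192.5] jaw 20.8 F [ 0.1 -0.2  1. ] op 90.7
shift now-axes [ -29.6 -587.9 -168.4] shift final-axes [ -37.5 -595.5  137.2] rotvec [28.83 -2.29  0.69]
```

```bash
python3 -m creep '[{"dx":-15,"dy":0,"dz":0,"rx":7.1,"ry":-1.2,"rz":0.3,"claw":0},{"dx":-20,"dy":0,"dz":0,"rx":7.1,"ry":-1,"rz":0.3,"claw":0},{"dx":0,"dy":-20,"dz":5,"rx":7.1,"ry":0,"rz":0,"claw":0},{"dx":0,"dy":-38,"dz":8,"rx":7.1,"ry":0,"rz":0,"claw":0},{"dx":0,"dy":-38,"dz":8,"rx":0,"ry":0,"rz":0,"claw":0},{"dx":0,"dy":-38,"dz":8,"rx":0,"ry":0,"rz":0,"claw":0},{"dx":0,"dy":-38,"dz":8,"rx":0,"ry":0,"rz":0,"claw":0},{"dx":0,"dy":-38,"dz":8,"rx":0,"ry":0,"rz":0,"claw":0},{"dx":0,"dy":-38,"dz":8,"rx":0,"ry":0,"rz":0,"claw":0},{"dx":0,"dy":-38,"dz":8,"rx":0,"ry":0,"rz":0,"claw":0},{"dx":0,"dy":-38,"dz":8,"rx":0,"ry":0,"rz":0,"claw":0},{"dx":0,"dy":-38,"dz":8,"rx":0,"ry":0,"rz":0,"claw":0},{"dx":0,"dy":-38,"dz":8,"rx":0,"ry":0,"rz":0,"claw":0},{"dx":0,"dy":-38,"dz":8,"rx":0,"ry":0,"rz":0,"claw":0}]'; python3 go.py 575 -317 230 -8
```

```text
time: 12.72
position: [552.2, -165.5, 209.0]
tool_rot: [-176.9, 88.0, 175.3]
wrist_force: [1.0, -0.2, 0.0]
opening: 1.001
t 12.72 pos [ 552.2 -165.5  209. ] jaw -7.9 F [ 1.  -0.2  0. ] op 91.1
shift now-axes [ -22.2 -147.    42.6] shift final-axes [ -21.  -146.8   43.6] rotvec [ 0.13 -1.97  0.11]
```

```bash
python3 -m creep '[{"dx":-5,"dy":-30,"dz":8,"rx":0,"ry":-1,"rz":0,"claw":0},{"dx":-5,"dy":-35,"dz":10,"rx":0,"ry":-1,"rz":0,"claw":0},{"dx":-5,"dy":-35,"dz":10,"rx":0,"ry":0,"rz":0,"claw":0},{"dx":-5,"dy":-25,"dz":8,"rx":0,"ry":0,"rz":0,"claw":0},{"dx":0,"dy":-10,"dz":4,"rx":0,"ry":0,"rz":0,"claw":0},{"dx":0,"dy":0,"dz":0,"rx":0,"ry":0,"rz":0,"claw":0},{"dx":0,"dy":0,"dz":0,"rx":0,"ry":0,"rz":0,"claw":0}]'; python3 go.py 575 -317 230 -8
python3 - <<'E'
from h import *
T=tool();np.save('T4.npy',T)
a=vision.snapshot('wrist');cv2.imwrite('pics/w4.png',a); print(tool()[:3,3]-T[:3,3])
E
```

```text
time: 13.3
position: [567.7, -317.8, 218.4]
tool_rot: [167.3, 89.2, 158.9]
wrist_force: [0.5, -0.1, -0.1]
opening: 0.997
t 13.3 pos [ 567.7 -317.8  218.4] jaw -8.3 F [ 0.5 -0.1 -0.1] op 90.7
shift now-axes [-11.7   1.9   7. ] shift final-axes [-11.6   1.8   7.1] rotvec [-0.33 -0.74 -0.17]
[-0.14425495  0.50021691 -0.1456527 ]
```

View pics/w4.png

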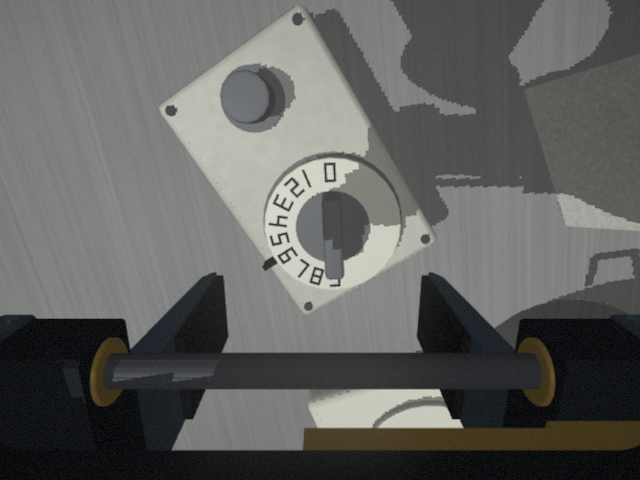

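The wrist view shows the drum disc centred at about (333,221.5), the bar's top running from (331,193) to (335,278), the mark at (270,263) with 6 beside it, and the key top at (246,97).

```bash
python3 - <<'E'
from h import *
np.set_printoptions(precision=1,suppress=True)
T=np.load('T4.npy')
dr=ray('wrist',(333,221.5),76,T)[0];k=ray('wrist',(246,97),94,T)[0];b=ray('wrist',[(331,193),(335,278)],117,T);mk=ray('wrist',(270,263),76,T)[0]
v=k-dr;e=b[1]-b[0];g=mk-dr
print('drum',dr,'key',k,np.linalg.norm(v[:2]),np.degrees(np.arctan2(v[1],v[0])),'mark',mk,np.linalg.norm(g),np.degrees(np.arctan2(g[1],g[0])))
print('bar',b.mean(0),np.linalg.norm(e),np.degrees(np.arctan2(e[1],e[0])))
E
```

```text
drum [ 575.4 -313.4   76. ] key [ 527.7 -211.3   94. ] 112.69362028979018 115.06493940835348 mark [ 518.1 -341.4   76. ] 63.7961840849215 -153.89967022641463
bar [ 574.7 -314.4  117. ] 63.23781169596825 -95.25298886695569
```

```bash
python3 go.py 575.8 -316 90 -4; python3 -m creep '[{"dx":15,"dy":-1.5,"dz":8,"rx":-4,"ry":-0.7,"rz":-0.2,"claw":0.2},{"dx":22,"dy":0,"dz":0,"rx":0,"ry":0,"rz":0,"claw":0.2},{"dx":22,"dy":0,"dz":0,"rx":0,"ry":0,"rz":0,"claw":0.2},{"dx":15,"dy":0,"dz":0,"rx":0,"ry":0,"rz":0,"claw":0.2},{"dx":8,"dy":0,"dz":0,"rx":0,"ry":0,"rz":0,"claw":0.2},{"dx":0,"dy":0,"dz":0,"rx":0,"ry":0,"rz":0,"claw":0.2},{"dx":0,"dy":0,"dz":0,"rx":0,"ry":0,"rz":0,"claw":0.2}]'; python3 go.py 575.8 -316 90 -4
```

```text
t 13.35 pos [ 567.6 -317.3  218.3] jaw -8.3 F [-0.   0.2  0.1] op 90.8
shift now-axes [128.1   2.1   9.7] shift final-axes [128.3   1.9   8.1] rotvec [-4.3  -0.76 -0.21]
time: 13.93
position: [574.8, -307.9, 132.1]
tool_rot: [137.7, 89.7, 134.1]
wrist_force: [-0.5, 0.9, 0.7]
opening: 0.799
t 13.93 pos [ 574.8 -307.9  132.1] jaw -3.6 F [-0.5  0.9  0.7] op 72.7
shift now-axes [42.1 -8.1  1.7] shift final-axes [42.1 -8.   1.5] rotvec [ 0.41 -0.22 -0.2 ]
```

```bash
python3 -m creep '[{"dx":5,"dy":-8,"dz":1.5,"rx":0.2,"ry":-0.2,"rz":-0.2,"claw":0.3},{"dx":10,"dy":0,"dz":0,"rx":0,"ry":0,"rz":0,"claw":0.3},{"dx":12,"dy":0,"dz":0,"rx":0,"ry":0,"rz":0,"claw":0.3},{"dx":8,"dy":0,"dz":0,"rx":0,"ry":0,"rz":0,"claw":0.3},{"dx":2,"dy":0,"dz":0,"rx":0,"ry":0,"rz":0,"claw":0.3},{"dx":0,"dy":0,"dz":0,"rx":0,"ry":0,"rz":0,"claw":0.3}]'; python3 go.py 575.8 -316 90 -4
```

```text
time: 14.43
position: [577.2, -316.7, 94.2]
tool_rot: [-33.3, 89.8, -37.1]
wrist_force: [-0.4, 0.7, 0.1]
opening: 0.705
t 14.43 pos [ 577.2 -316.7   94.2] jaw -3.8 F [-0.4  0.7  0.1] op 64.1
shift now-axes [ 4.2  0.7 -1.5] shift final-axes [ 4.2  0.6 -1.5] rotvec [0.23 0.2  0.13]
```

Close gently on the bar.

```bash
python3 -m creep '[{"dx":3,"dy":0.7,"dz":-1.5,"rx":0,"ry":0.2,"rz":0,"claw":0.5},{"dx":0,"dy":0,"dz":0,"rx":0,"ry":0,"rz":0,"claw":0.7},{"dx":0,"dy":0,"dz":0,"rx":0,"ry":0,"rz":0,"claw":0.9},{"dx":0,"dy":0,"dz":0,"rx":0,"ry":0,"rz":0,"claw":0.95},{"dx":0,"dy":0,"dz":0,"rx":0,"ry":0,"rz":0,"claw":0.95},{"dx":0,"dy":0,"dz":0,"rx":0,"ry":0,"rz":0,"claw":0.95},{"dx":0,"dy":0,"dz":0,"rx":0,"ry":0,"rz":0,"claw":0.95}]' 12; python3 go.py 575.8 -316 90 -4
```

```text
time: 15.02
position: [576.0, -316.2, 91.7]
tool_rot: [-78.2, 89.8, -82.0]
wrist_force: [-0.5, -0.5, -0.2]
opening: 0.223
t 15.02 pos [ 576.  -316.2   91.7] jaw -3.8 F [-0.5 -0.5 -0.2] op 20.3
shift now-axes [ 1.7  0.2 -0.3] shift final-axes [ 1.7  0.2 -0.3] rotvec [0.22 0.03 0.16]
```

```bash
python3 -m creep '[{"dx":0,"dy":0,"dz":0,"rx":0,"ry":0,"rz":0,"claw":0.98},{"dx":0,"dy":0,"dz":0,"rx":0,"ry":0,"rz":0,"claw":0.98},{"dx":0,"dy":0,"dz":0,"rx":-4,"ry":0,"rz":0,"claw":0.98},{"dx":0,"dy":0,"dz":0,"rx":-5,"ry":0,"rz":0,"claw":0.98},{"dx":0,"dy":0,"dz":0,"rx":-5,"ry":0,"rz":0,"claw":0.98},{"dx":0,"dy":0,"dz":0,"rx":-5,"ry":0,"rz":0,"claw":0.98}]' 15; python3 go.py 575.8 -316 90 115
```

```text
time: 15.52
position: [573.9, -316.3, 91.8]
tool_rot: [-157.5, 89.8, -141.7]
wrist_force: [-1.3, 0.4, 0.1]
opening: 0.157
t 15.52 pos [ 573.9 -316.3   91.8] jaw 15.7 F [-1.3  0.4  0.1] op 14.3
shift now-axes [ 1.8 -0.2  1.9] shift final-axes [ 1.8 -1.8 -0.5] rotvec [-99.26  -0.23  -0.12]
```

```bash
python3 -m creep '[{"dx":0,"dy":0,"dz":1.5,"rx":-5,"ry":0,"rz":0,"claw":0.98},{"dx":0,"dy":0,"dz":0.3,"rx":-6,"ry":0,"rz":0,"claw":0.98},{"dx":0,"dy":0,"dz":0.3,"rx":-6,"ry":0,"rz":0,"claw":0.98},{"dx":0,"dy":0,"dz":0.3,"rx":-6,"ry":0,"rz":0,"claw":0.98},{"dx":0,"dy":0,"dz":0.3,"rx":-6,"ry":0,"rz":0,"claw":0.98},{"dx":0,"dy":0,"dz":0.3,"rx":-6,"ry":0,"rz":0,"claw":0.98}]'; python3 go.py 575.8 -316 90 115
```

```text
time: 16.02
position: [573.3, -316.7, 91.8]
tool_rot: [152.4, 89.5, -155.2]
wrist_force: [-3.3, -2.9, -0.3]
opening: 0.151
t 16.02 pos [ 573.3 -316.7   91.8] jaw 52.4 F [-3.3 -2.9 -0.3] op 13.7
shift now-axes [ 1.8 -1.6  2.1] shift final-axes [ 1.8 -2.5 -0.5] rotvec [-62.58  -0.29  -0.48]
```

```bash
python3 -m creep '[{"dx":0,"dy":-1.5,"dz":2,"rx":-5,"ry":-0.2,"rz":-0.3,"claw":0.98},{"dx":0,"dy":0,"dz":0.3,"rx":-6,"ry":0,"rz":0,"claw":0.98},{"dx":0,"dy":0,"dz":0.3,"rx":-6,"ry":0,"rz":0,"claw":0.98},{"dx":0,"dy":0,"dz":0.3,"rx":-6,"ry":0,"rz":0,"claw":0.98},{"dx":0,"dy":0,"dz":0.3,"rx":-6,"ry":0,"rz":0,"claw":0.98},{"dx":0,"dy":0,"dz":0.3,"rx":-6,"ry":0,"rz":0,"claw":0.98}]'; python3 go.py 575.8 -316 90 115
```

```text
time: 16.52
position: [573.1, -317.3, 91.8]
tool_rot: [137.7, 89.4, -133.1]
wrist_force: [-2.1, -3.6, -2.4]
opening: 0.153
t 16.52 pos [ 573.1 -317.3   91.8] jaw 89.2 F [-2.1 -3.6 -2.4] op 13.9
shift now-axes [ 1.8 -2.7  1.4] shift final-axes [ 1.8 -3.   0.1] rotvec [-25.82  -0.32  -0.46]
```

```bash
python3 -m creep '[{"dx":0,"dy":-2,"dz":1,"rx":-5,"ry":-0.2,"rz":-0.3,"claw":0.98},{"dx":0,"dy":0,"dz":0,"rx":-5,"ry":0,"rz":0,"claw":0.98},{"dx":0,"dy":0,"dz":0,"rx":-5,"ry":0,"rz":0,"claw":0.98},{"dx":0,"dy":0,"dz":0,"rx":-4,"ry":0,"rz":0,"claw":0.98},{"dx":0,"dy":0,"dz":0,"rx":-3,"ry":0,"rz":0,"claw":0.98}]'; python3 go.py 575.8 -316 90 115; python3 -c "
from h import *;print(status.observe()['wrist_torque'])"
```

```text
time: 16.93
position: [573.4, -317.7, 91.8]
tool_rot: [115.8, 89.7, -131.6]
wrist_force: [-0.6, -0.8, -0.5]
opening: 0.156
t 16.93 pos [ 573.4 -317.7   91.8] jaw 112.5 F [-0.6 -0.8 -0.5] op 14.2
shift now-axes [ 1.8 -2.8  0.6] shift final-axes [ 1.8 -2.8  0.5] rotvec [-2.48 -0.14 -0.3 ]
[ 0.06722595  0.05286624 -0.08100829]
```

```bash
for i in 1; do python3 -m creep '[{"dx":0,"dy":0,"dz":0,"rx":-2.5,"ry":0,"rz":0,"claw":0.98},{"dx":0,"dy":0,"dz":0,"rx":-2,"ry":0,"rz":0,"claw":0.98},{"dx":0,"dy":0,"dz":0,"rx":-2,"ry":0,"rz":0,"claw":0.98}]'; done; python3 go.py 575.8 -316 90 115; python3 -c "
from h import *;print(status.observe()['wrist_torque'])"
```

```text
time: 17.18
position: [573.5, -317.6, 91.8]
tool_rot: [108.9, 89.7, -131.7]
wrist_force: [-1.3, -2.0, -0.3]
opening: 0.175
t 17.18 pos [ 573.5 -317.6   91.8] jaw 119.4 F [-1.3 -2.  -0.3] op 15.9
shift now-axes [ 1.7 -2.8  0.3] shift final-axes [ 1.8 -2.8  0.5] rotvec [ 4.39 -0.11 -0.28]
[ 0.0249204   0.20571004 -0.67323121]
```

Torque rose to 0.67 N m and the jaws spread, so the drum is at the zero stop. Release and lift.

```bash
python3 -m creep '[{"dx":0,"dy":0,"dz":0,"rx":0,"ry":0,"rz":0,"claw":0.5},{"dx":0,"dy":0,"dz":0,"rx":0,"ry":0,"rz":0,"claw":0.4},{"dx":0,"dy":0,"dz":0,"rx":0,"ry":0,"rz":0,"claw":0.4},{"dx":0,"dy":0,"dz":0,"rx":0,"ry":0,"rz":0,"claw":0.4},{"dx":-15,"dy":0,"dz":0,"rx":0,"ry":0,"rz":0,"claw":0.4},{"dx":-30,"dy":0,"dz":0,"rx":0,"ry":0,"rz":0,"claw":0.4},{"dx":-30,"dy":0,"dz":0,"rx":0,"ry":0,"rz":0,"claw":0.4},{"dx":-20,"dy":0,"dz":0,"rx":0,"ry":0,"rz":0,"claw":0.4},{"dx":0,"dy":0,"dz":0,"rx":0,"ry":0,"rz":0,"claw":0.4},{"dx":0,"dy":0,"dz":0,"rx":0,"ry":0,"rz":0,"claw":0.4}]'; python3 go.py 526.5 -210.2 140 115
python3 - <<'E'
from h import *
T=tool();np.save('T5.npy',T)
a=vision.snapshot('wrist');cv2.imwrite('pics/w5.png',a)
E
```

```text
time: 18.02
position: [573.4, -316.7, 189.9]
tool_rot: [87.9, 89.7, -153.1]
wrist_force: [0.6, 0.1, -0.6]
opening: 0.601
t 18.02 pos [ 573.4 -316.7  189.9] jaw 119.1 F [ 0.6  0.1 -0.6] op 54.7
shift now-axes [ 49.9 -11.1 115.9] shift final-axes [ 49.9  -2.5 116.4] rotvec [ 4.07  0.   -0.33]
```

View pics/w5.png

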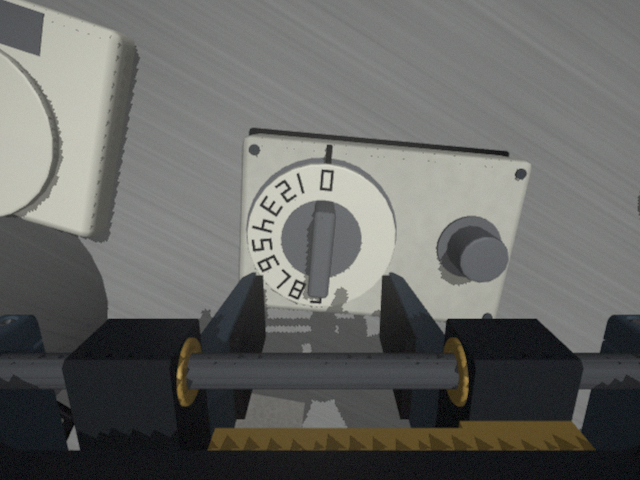

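The wrist view shows 0 exactly at the mark (328,153), the drum centred at (321,233) and the key top at about (482,248).

```bash
python3 - <<'E'
from h import *
T=np.load('T5.npy')
print(ray('wrist',(482,248),94,T),ray('wrist',(321,233),76,T))
E
python3 -m creep '[{"dx":0,"dy":-3,"dz":20,"rx":4,"ry":0,"rz":-0.3,"claw":1},{"dx":0,"dy":0,"dz":30,"rx":0,"ry":0,"rz":0,"claw":1},{"dx":0,"dy":0,"dz":30,"rx":0,"ry":0,"rz":0,"claw":1},{"dx":0,"dy":0,"dz":25,"rx":0,"ry":0,"rz":0,"claw":1},{"dx":0,"dy":0,"dz":10,"rx":0,"ry":0,"rz":0,"claw":1},{"dx":0,"dy":0,"dz":0,"rx":0,"ry":0,"rz":0,"claw":1},{"dx":0,"dy":0,"dz":0,"rx":0,"ry":0,"rz":0,"claw":1}]' 20; python3 go.py 526.5 -210.2 104 115
```

```text
[[ 519.67472231 -217.52786104   94.        ]] [[ 569.77477611 -319.84885568   76.        ]]
time: 18.65
position: [522.0, -207.7, 183.2]
tool_rot: [42.1, 89.6, 156.7]
wrist_force: [0.7, -0.1, 0.0]
opening: 0.122
t 18.65 pos [ 522.  -207.7  183.2] jaw 114.7 F [ 0.7 -0.1  0. ] op 11.1
shift now-axes [79.2 -3.5 -4.5] shift final-axes [79.2 -3.  -4.1] rotvec [-0.32  0.32 -0.29]
```

```bash
python3 -m creep '[{"dx":20,"dy":-2,"dz":-4,"rx":-0.3,"ry":0.3,"rz":-0.3,"claw":1},{"dx":25,"dy":0,"dz":0,"rx":0,"ry":0,"rz":0,"claw":1},{"dx":18,"dy":0,"dz":0,"rx":0,"ry":0,"rz":0,"claw":1},{"dx":8,"dy":0,"dz":0,"rx":0,"ry":0,"rz":0,"claw":1},{"dx":0,"dy":0,"dz":0,"rx":0,"ry":0,"rz":0,"claw":1},{"dx":0,"dy":0,"dz":0,"rx":0,"ry":0,"rz":0,"claw":1}]'; python3 go.py 524.8 -211.3 104 115
```

```text
time: 19.15
position: [529.8, -217.0, 108.9]
tool_rot: [-148.9, 89.7, -34.0]
wrist_force: [-0.6, 0.5, 0.7]
opening: 0.006
t 19.15 pos [ 529.8 -217.   108.9] jaw 114.9 F [-0.6  0.5  0.7] op 0.5
shift now-axes [4.8 2.1 7.3] shift final-axes [4.9 2.1 7.3] rotvec [-0.14 -0.22  0.13]
```

```bash
python3 -m creep '[{"dx":3,"dy":2,"dz":7,"rx":0,"ry":-0.2,"rz":0.1,"claw":1},{"dx":3,"dy":0,"dz":0,"rx":0,"ry":0,"rz":0,"claw":1},{"dx":0,"dy":0,"dz":0,"rx":0,"ry":0,"rz":0,"claw":1}]'; python3 go.py 524.8 -211.3 76 115;  python3 -m creep '[{"dx":5,"dy":0,"dz":0,"rx":0,"ry":0,"rz":0,"claw":1},{"dx":6,"dy":0,"dz":0,"rx":0,"ry":0,"rz":0,"claw":1},{"dx":6,"dy":0,"dz":0,"rx":0,"ry":0,"rz":0,"claw":1},{"dx":4,"dy":0,"dz":0,"rx":0,"ry":0,"rz":0,"claw":1}]'; python3 go.py 524.8 -211.3 76 115
```

```text
time: 19.4
position: [525.9, -212.4, 104.2]
tool_rot: [-137.6, 89.8, -22.8]
wrist_force: [-0.4, 0.6, -0.5]
opening: 0.001
t 19.4 pos [ 525.9 -212.4  104.2] jaw 114.8 F [-0.4  0.6 -0.5] op 0.1
shift now-axes [28.2  0.6  1.5] shift final-axes [28.2  0.6  1.5] rotvec [-0.19 -0.13  0.12]
time: 19.73
position: [527.2, -212.9, 83.8]
tool_rot: [-141.8, 89.6, -27.0]
wrist_force: [-1.6, -0.3, 4.6]
opening: 0.003
t 19.73 pos [ 527.2 -212.9   83.8] jaw 114.8 F [-1.6 -0.3  4.6] op 0.3
shift now-axes [7.8 1.5 2.5] shift final-axes [7.8 1.5 2.5] rotvec [-0.16 -0.32  0.25]
```

```bash
python3 -m creep '[{"dx":4,"dy":0.5,"dz":1,"rx":0,"ry":-0.2,"rz":0.1,"claw":1},{"dx":4,"dy":0,"dz":0,"rx":0,"ry":0,"rz":0,"claw":1},{"dx":3,"dy":0,"dz":0,"rx":0,"ry":0,"rz":0,"claw":1}]'; python3 go.py 524.8 -211.3 76 115
```

```text
time: 19.98
position: [527.7, -213.1, 75.1]
tool_rot: [-138.5, 89.6, -23.6]
wrist_force: [-25.9, 12.3, 120.2]
opening: 0.004
t 19.98 pos [ 527.7 -213.1   75.1] jaw 114.9 F [-25.9  12.3 120.2] op 0.4
shift now-axes [-0.9  1.9  2.8] shift final-axes [-0.9  1.9  2.8] rotvec [-0.14 -0.3   0.27]
```

The wrist force spiked to about 120 N at the bottom, far harder than I wanted. I'll back off now and press much more gently at the bottom from here on.

```bash
python3 -m creep '[{"dx":-5,"dy":1,"dz":1.5,"rx":0,"ry":-0.2,"rz":0.1,"claw":1},{"dx":-8,"dy":0,"dz":1,"rx":0,"ry":0,"rz":0,"claw":1},{"dx":-8,"dy":0,"dz":0,"rx":0,"ry":0,"rz":0,"claw":1},{"dx":-4,"dy":0,"dz":0,"rx":0,"ry":0,"rz":0,"claw":1},{"dx":0,"dy":0,"dz":0,"rx":0,"ry":0,"rz":0,"claw":1}]'; python3 go.py 525 -211.3 76 115
python3 - <<'E'
from h import *
T=tool();np.save('T6.npy',T)
cv2.imwrite('pics/w6.png',vision.snapshot('wrist'));cv2.imwrite('pics/top6.png',vision.snapshot('top'))
c=ray('top',(474.3,221.6),76);print(proj('wrist',c,T))
E
```

```text
time: 20.4
position: [525.8, -211.1, 102.3]
tool_rot: [-124.1, 89.7, -9.2]
wrist_force: [1.0, -0.2, 1.7]
opening: 0.008
t 20.4 pos [ 525.8 -211.1  102.3] jaw 114.9 F [ 1.  -0.2  1.7] op 0.7
shift now-axes [26.3  0.9  0.2] shift final-axes [26.3  0.8  0.2] rotvec [-0.14 -0.14  0.21]
[[105.12207942 284.60114066]]
```

View pics/w6.png

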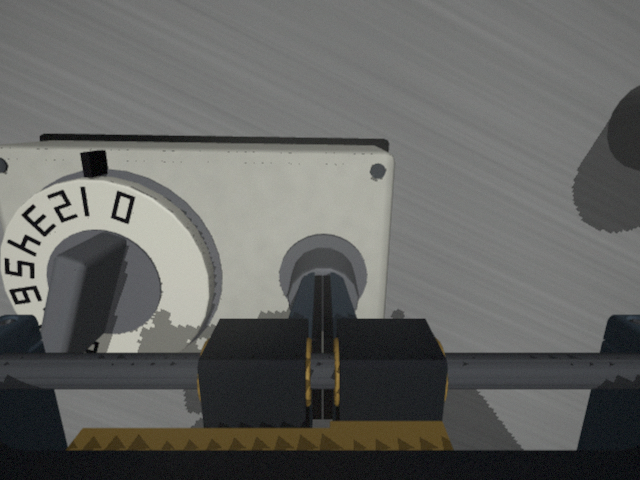

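1 is at the mark (93,162) and the key is up clear of the fingers. Second stroke, with a gentler bottom.

```bash
python3 -m creep '[{"dx":5,"dy":0.8,"dz":0.2,"rx":0,"ry":-0.1,"rz":0.2,"claw":1},{"dx":6,"dy":0,"dz":0,"rx":0,"ry":0,"rz":0,"claw":1},{"dx":6,"dy":0,"dz":0,"rx":0,"ry":0,"rz":0,"claw":1},{"dx":2,"dy":0,"dz":0,"rx":0,"ry":0,"rz":0,"claw":1},{"dx":2,"dy":0,"dz":0,"rx":0,"ry":0,"rz":0,"claw":1},{"dx":2,"dy":0,"dz":0,"rx":0,"ry":0,"rz":0,"claw":1}]'; python3 go.py 525 -211.3 76 115
```

```text
time: 21.0
position: [525.1, -211.5, 75.6]
tool_rot: [123.8, 90.0, -121.4]
wrist_force: [-13.9, 5.9, 70.1]
opening: 0.007
t 21.0 pos [ 525.1 -211.5   75.6] jaw 114.8 F [-13.9   5.9  70.1] op 0.6
shift now-axes [-0.4 -0.   0.2] shift final-axes [-0.4 -0.   0.2] rotvec [-0.15 -0.01 -0.02]
```

Bottomed at 75.6. Up, and check.

```bash
python3 -m creep '[{"dx":-5,"dy":0,"dz":0,"rx":0,"ry":0,"rz":0,"claw":1},{"dx":-8,"dy":0,"dz":0,"rx":0,"ry":0,"rz":0,"claw":1},{"dx":-8,"dy":0,"dz":0,"rx":0,"ry":0,"rz":0,"claw":1},{"dx":-4,"dy":0,"dz":0,"rx":0,"ry":0,"rz":0,"claw":1},{"dx":0,"dy":0,"dz":0,"rx":0,"ry":0,"rz":0,"claw":1},{"dx":0,"dy":0,"dz":0,"rx":0,"ry":0,"rz":0,"claw":1}]'; python3 go.py 525 -211.3 76 115;  python3 -m creep '[{"dx":5,"dy":0,"dz":0,"rx":0,"ry":0,"rz":0,"claw":1},{"dx":6,"dy":0,"dz":0,"rx":0,"ry":0,"rz":0,"claw":1},{"dx":5,"dy":0,"dz":0,"rx":0,"ry":0,"rz":0,"claw":1},{"dx":2,"dy":0,"dz":0,"rx":0,"ry":0,"rz":0,"claw":1},{"dx":1.5,"dy":0,"dz":0,"rx":0,"ry":0,"rz":0,"claw":1}]'; python3 go.py 525 -211.3 76 115
```

```text
time: 21.5
position: [524.5, -211.2, 101.7]
tool_rot: [54.9, 89.9, 169.8]
wrist_force: [0.1, 0.4, 0.0]
opening: 0.006
t 21.5 pos [ 524.5 -211.2  101.7] jaw 114.9 F [0.1 0.4 0. ] op 0.5
shift now-axes [25.7 -0.4 -0.3] shift final-axes [25.7 -0.4 -0.3] rotvec [-0.15  0.05 -0.07]
time: 21.92
position: [524.9, -211.4, 79.7]
tool_rot: [68.2, 90.0, -177.0]
wrist_force: [0.4, -0.4, 3.7]
opening: 0.002
t 21.92 pos [ 524.9 -211.4   79.7] jaw 114.9 F [ 0.4 -0.4  3.7] op 0.2
shift now-axes [ 3.7 -0.2  0. ] shift final-axes [ 3.7 -0.2  0. ] rotvec [-0.15  0.02 -0.04]
```

```bash
python3 -m creep '[{"dx":1.5,"dy":0,"dz":0,"rx":0,"ry":0,"rz":0,"claw":1},{"dx":1.5,"dy":0,"dz":0,"rx":0,"ry":0,"rz":0,"claw":1},{"dx":1.5,"dy":0,"dz":0,"rx":0,"ry":0,"rz":0,"claw":1}]'; python3 go.py 525 -211.3 76 115
```

```text
time: 22.17
position: [525.2, -211.6, 75.7]
tool_rot: [137.8, 90.0, -107.3]
wrist_force: [-11.4, 5.4, 59.4]
opening: 0.005
t 22.17 pos [ 525.2 -211.6   75.7] jaw 114.9 F [-11.4   5.4  59.4] op 0.5
shift now-axes [-0.3  0.1  0.4] shift final-axes [-0.3  0.1  0.4] rotvec [-0.15 -0.02 -0.02]
```

Third stroke bottomed. Up, then the fourth.

```bash
python3 -m creep '[{"dx":-5,"dy":0,"dz":0,"rx":0,"ry":0,"rz":0,"claw":1},{"dx":-8,"dy":0,"dz":0,"rx":0,"ry":0,"rz":0,"claw":1},{"dx":-8,"dy":0,"dz":0,"rx":0,"ry":0,"rz":0,"claw":1},{"dx":-4,"dy":0,"dz":0,"rx":0,"ry":0,"rz":0,"claw":1},{"dx":0,"dy":0,"dz":0,"rx":0,"ry":0,"rz":0,"claw":1},{"dx":0,"dy":0,"dz":0,"rx":0,"ry":0,"rz":0,"claw":1}]'; python3 go.py 525 -211.3 76 115;  python3 -m creep '[{"dx":5,"dy":0,"dz":0,"rx":0,"ry":0,"rz":0,"claw":1},{"dx":6,"dy":0,"dz":0,"rx":0,"ry":0,"rz":0,"claw":1},{"dx":5,"dy":0,"dz":0,"rx":0,"ry":0,"rz":0,"claw":1},{"dx":2,"dy":0,"dz":0,"rx":0,"ry":0,"rz":0,"claw":1},{"dx":1.5,"dy":0,"dz":0,"rx":0,"ry":0,"rz":0,"claw":1},{"dx":1.5,"dy":0,"dz":0,"rx":0,"ry":0,"rz":0,"claw":1},{"dx":1.5,"dy":0,"dz":0,"rx":0,"ry":0,"rz":0,"claw":1}]'; python3 go.py 525 -211.3 76 115
```

```text
time: 22.67
position: [524.6, -211.3, 102.7]
tool_rot: [72.9, 89.9, -172.3]
wrist_force: [-0.2, 0.1, 0.6]
opening: 0.003
t 22.67 pos [ 524.6 -211.3  102.7] jaw 114.9 F [-0.2  0.1  0.6] op 0.2
shift now-axes [26.7 -0.4 -0.2] shift final-axes [26.7 -0.3 -0.2] rotvec [-0.14  0.02 -0.06]
time: 23.25
position: [524.9, -211.4, 76.9]
tool_rot: [71.5, 90.0, -173.7]
wrist_force: [1.1, -0.8, 4.0]
opening: 0.005
t 23.25 pos [ 524.9 -211.4   76.9] jaw 114.9 F [ 1.1 -0.8  4. ] op 0.5
shift now-axes [ 0.9 -0.1  0.1] shift final-axes [ 0.9 -0.1  0.1] rotvec [-0.15  0.02 -0.05]
```

Not yet at the bottom. A little more.

```bash
python3 -m creep '[{"dx":1.2,"dy":0,"dz":0,"rx":0,"ry":0,"rz":0,"claw":1},{"dx":1.2,"dy":0,"dz":0,"rx":0,"ry":0,"rz":0,"claw":1}]'; python3 go.py 525 -211.3 76 115
```

```text
time: 23.42
position: [525.2, -211.6, 75.9]
tool_rot: [166.7, 90.0, -78.5]
wrist_force: [-10.4, 4.3, 46.1]
opening: 0.005
t 23.42 pos [ 525.2 -211.6   75.9] jaw 114.9 F [-10.4   4.3  46.1] op 0.4
shift now-axes [-0.1  0.1  0.4] shift final-axes [-0.1  0.1  0.4] rotvec [-0.14 -0.04 -0.01]
```

```bash
python3 -m creep '[{"dx":-5,"dy":0,"dz":0,"rx":0,"ry":0,"rz":0,"claw":1},{"dx":-8,"dy":0,"dz":0,"rx":0,"ry":0,"rz":0,"claw":1},{"dx":-8,"dy":0,"dz":0,"rx":0,"ry":0,"rz":0,"claw":1},{"dx":-4,"dy":0,"dz":0,"rx":0,"ry":0,"rz":0,"claw":1},{"dx":0,"dy":0,"dz":0,"rx":0,"ry":0,"rz":0,"claw":1},{"dx":0,"dy":0,"dz":0,"rx":0,"ry":0,"rz":0,"claw":1}]'; python3 go.py 525 -211.3 76 115;  python3 -m creep '[{"dx":5,"dy":0,"dz":0,"rx":0,"ry":0,"rz":0,"claw":1},{"dx":6,"dy":0,"dz":0,"rx":0,"ry":0,"rz":0,"claw":1},{"dx":5,"dy":0,"dz":0,"rx":0,"ry":0,"rz":0,"claw":1},{"dx":2,"dy":0,"dz":0,"rx":0,"ry":0,"rz":0,"claw":1},{"dx":1.5,"dy":0,"dz":0,"rx":0,"ry":0,"rz":0,"claw":1},{"dx":1.5,"dy":0,"dz":0,"rx":0,"ry":0,"rz":0,"claw":1},{"dx":1.5,"dy":0,"dz":0,"rx":0,"ry":0,"rz":0,"claw":1}]'; python3 go.py 525 -211.3 76 115
```

```text
time: 23.92
position: [524.5, -211.2, 103.0]
tool_rot: [87.8, 89.9, -157.3]
wrist_force: [-0.3, 0.4, -0.9]
opening: 0.004
t 23.92 pos [ 524.5 -211.2  103. ] jaw 114.9 F [-0.3  0.4 -0.9] op 0.4
shift now-axes [27.  -0.4 -0.3] shift final-axes [27.  -0.4 -0.3] rotvec [-0.14  0.   -0.05]
time: 24.5
position: [524.9, -211.4, 77.2]
tool_rot: [100.1, 90.0, -145.1]
wrist_force: [1.2, 0.7, 4.9]
opening: 0.006
t 24.5 pos [ 524.9 -211.4   77.2] jaw 114.9 F [1.2 0.7 4.9] op 0.5
shift now-axes [ 1.2 -0.2  0.1] shift final-axes [ 1.2 -0.2  0.1] rotvec [-0.14 -0.01 -0.04]
```

```bash
python3 -m creep '[{"dx":1.3,"dy":0,"dz":0,"rx":0,"ry":0,"rz":0,"claw":1},{"dx":1.2,"dy":0,"dz":0,"rx":0,"ry":0,"rz":0,"claw":1}]'; python3 go.py 525 -211.3 76 115
```

```text
time: 24.67
position: [525.2, -211.6, 75.8]
tool_rot: [177.4, 89.9, -67.8]
wrist_force: [-9.9, 4.2, 48.3]
opening: 0.004
t 24.67 pos [ 525.2 -211.6   75.8] jaw 114.9 F [-9.9  4.2 48.3] op 0.3
shift now-axes [-0.2  0.   0.4] shift final-axes [-0.2  0.   0.4] rotvec [-0.14 -0.06 -0.  ]
```

```bash
python3 -m creep '[{"dx":-5,"dy":0,"dz":0,"rx":0,"ry":0,"rz":0,"claw":1},{"dx":-15,"dy":0,"dz":0,"rx":0,"ry":0,"rz":0,"claw":1},{"dx":-30,"dy":0,"dz":0,"rx":0,"ry":0,"rz":0,"claw":1},{"dx":-35,"dy":0,"dz":0,"rx":0,"ry":0,"rz":0,"claw":1},{"dx":-25,"dy":0,"dz":-10,"rx":0,"ry":0,"rz":0,"claw":1},{"dx":-5,"dy":0,"dz":-30,"rx":0,"ry":0,"rz":0,"claw":1},{"dx":0,"dy":0,"dz":-25,"rx":0,"ry":0,"rz":0,"claw":1},{"dx":0,"dy":0,"dz":0,"rx":0,"ry":0,"rz":0,"claw":1},{"dx":0,"dy":0,"dz":0,"rx":0,"ry":0,"rz":0,"claw":1}]'; python3 - <<'E'
from h import *
w=vision.snapshot('wrist')[100:320];t=vision.snapshot('top');cv2.imwrite('pics/top7.png',t)
c=cv2.resize(t[90:310,200:420],None,fx=1.6,fy=1.6,interpolation=cv2.INTER_CUBIC)
o=np.zeros((220+352,640,3),np.uint8);o[:220]=w;o[220:,:352]=c;cv2.imwrite('pics/w7.png',o)
E
```

```text
time: 25.42
position: [550.5, -270.7, 195.4]
tool_rot: [49.9, 89.7, 164.8]
wrist_force: [-0.0, -0.5, -0.1]
opening: -0.0
```

View pics/w7.png

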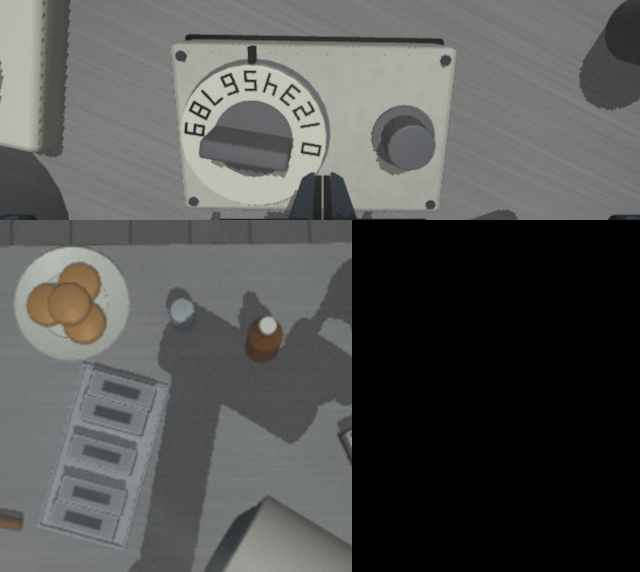

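The picture shows 5 at the mark (252,55) with the key up. The fifth tin's label at (102,455) sits midway between its neighbours at (112,414) and (91,496), and the robot is clear of everything.

```bash
python3 -c "
from rig import order;print(order.job_done())"
```

```text
the job is handed in; nothing more can be done
None
```

The job is handed in with the tin placed and the counter at 5. However, my first key press was too hard and may have broken the 120 N wrist-force limit.

- **Tin:** the grey tin stands lid up in the middle of the gap on the tray. In the last pictures it was centred between its neighbours to about 1 mm, parallel to them and touching none.
- **Counter:** I turned the knob anticlockwise to the zero stop; the torque rose there and the picture showed 0 at the mark. Then I made five full key strokes, each to the bottom, with the key fully up in between. The drum read 1 after the first stroke and 5 at the end, with the key up.
- **Final state:** the last check was at 25.4 s on the robot's clock, with the tool about 195 mm up and touching nothing. I did not touch the other objects. The last picture showed the row, bottle and shaker in place; I did not recheck the cup.
- **What went wrong:** the first press bottomed hard. The wrist force read 120.2 N vertically, about 123.6 N in total, just over the limit. I pressed more gently after that (about 72, 61, 47 and 50 N in total).
- **Measurements that disagreed:** the wrist camera's position for the key varied by up to about 10 mm between wrist angles. I used a value in between, consistent with where the gripper sat on the knob.

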